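# Fit four casting flasks over their wax trees

### The job

Four waxes stand on their rubber sprue bases, ready to be invested for casting: set its own steel flask over each. A flask must fit the collar of its base and stand taller than the wax, so the narrow flasks go on the narrow bases, the wide on the wide, the short ones over the low waxes and the tall ones over the tall trees. Lower each flask straight down without knocking the fragile wax, until it is seated flat on the base, let go of it, and leave the bases where they stand.

Things in the scene. Friction and masses are not known exactly. Their poses are not given: they have to be found in the camera images.
- flask_narrow_short: narrow, short casting flask: a plain steel tube open at both ends, standing upright, 50 mm outside diameter, 45 mm bore, 50 mm tall, 100 g or so. Origin at the centre of its lower rim, z along the tube. Grip it across its outside near the top rim (fingertips at least 15 mm above its lower rim), to clear the base's collar.
- flask_narrow_tall: narrow, tall casting flask: a plain steel tube open at both ends, standing upright, 50 mm outside diameter, 45 mm bore, 76 mm tall, 140 g or so. Origin at the centre of its lower rim, z along the tube. Grip it across its outside near the top rim (fingertips at least 15 mm above its lower rim), to clear the base's collar.
- flask_wide_short: wide, short casting flask: a plain steel tube open at both ends, standing upright, 64 mm outside diameter, 59 mm bore, 50 mm tall, 130 g or so. Origin at the centre of its lower rim, z along the tube. Grip it across its outside near the top rim (fingertips at least 15 mm above its lower rim), to clear the base's collar.
- flask_wide_tall: wide, tall casting flask: a plain steel tube open at both ends, standing upright, 64 mm outside diameter, 59 mm bore, 76 mm tall, 190 g or so. Origin at the centre of its lower rim, z along the tube. Grip it across its outside near the top rim (fingertips at least 15 mm above its lower rim), to clear the base's collar.
- tree_narrow_low: low wax (2 blue-green rings on a stem, one tier) on a narrow loose black rubber base. Origin: centre of the base's underside; z up the stem. Wax: top at z 39 mm, radius up to 13 mm, fragile. Base: round dish, 73 mm across; flat floor at z 6 mm, where the flask's lower rim rests; flared collar up to z 14 mm, inside 66 mm wide at the mouth, 55 at the floor. Takes the narrow short flask.
- tree_narrow_tall: tall wax tree (4 blue-green rings on a stem, two tiers) on a narrow loose black rubber base. Origin: centre of the base's underside; z up the stem. Wax: top at z 69 mm, radius up to 13 mm, fragile. Base: round dish, 73 mm across; flat floor at z 6 mm, where the flask's lower rim rests; flared collar up to z 14 mm, inside 66 mm wide at the mouth, 55 at the floor. Takes the narrow tall flask.
- tree_wide_low: low wax (4 blue-green rings on a stem, one tier) on a wide loose black rubber base. Origin: centre of the base's underside; z up the stem. Wax: top at z 39 mm, radius up to 17 mm, fragile. Base: round dish, 87 mm across; flat floor at z 6 mm, where the flask's lower rim rests; flared collar up to z 14 mm, inside 80 mm wide at the mouth, 69 at the floor. Takes the wide short flask.
- tree_wide_tall: tall wax tree (8 blue-green rings on a stem, two tiers) on a wide loose black rubber base. Origin: centre of the base's underside; z up the stem. Wax: top at z 69 mm, radius up to 17 mm, fragile. Base: round dish, 87 mm across; flat floor at z 6 mm, where the flask's lower rim rests; flared collar up to z 14 mm, inside 80 mm wide at the mouth, 69 at the floor. Takes the wide tall flask.
Things that resemble listed ones, but are neither listed nor needed, are in the scene too. What is shaped like the flask_narrow_short but purple or yellow is not meant.

How it is judged:
By the outcome, as a careful person would: the job done as asked, in the order asked, and still so for the second after the job is handed in, with the robot touching nothing.
It also fails if it takes over 99 s, if anything falls off the work surface, if the arm or the gripper's body presses on something with over 40 N, if the wrist force passes 120 N, or if a joint passes its speed limit or range.

### The arm

A 6-joint arm with a two-finger parallel gripper is mounted at the origin on a cart in front of the work surface, level with it; the furniture and walls round the work are solid. World frame = base frame: x ahead of the robot, y to its left, z up, the work surface at z = 0. Lengths are in mm, angles in rad, forces in N, time in s.
With the tool pointing down it reaches from about 400 to 825 mm from the base axis. Payload 7 kg.
Tool frame: the origin (TCP) lies at the very end of the fingers, on their centre line; the grasp point (between the pads) lies 19 mm behind it; z points along the fingers, y is the line along which they close (so a half turn about z gives the same grasp; the last joint's range is limited). The gripper opens to 88 mm and grips with 3 to 60 N. Pads are 19 mm wide; open, the fingers measure 130 mm over their backs; the gripper's body (78 mm by 193 mm) begins 47 mm behind the grasp point.
Start: joints at [1.627, 0.359, 0.012, 0, -1.224, -0.288], TCP at [155.078, 656.921, 199.761] pointing down, gripper open.
Joint ranges: [-3.07, 3.07], [-1.43, 2.12], [-1.02, 1.25], [-3.03, 1.67], [-3.05, -0], [-3.03, 3.03]. Speed limits (rad/s): [2.39, 2.39, 3.01, 3.14, 3.14, 3.14].

### API

Orientations are given as a unit quaternion [x, y, z, w].
In Python, from plant import bot gives the robot as it stands. Calls block until the motion is done:
- bot.move_ptp(position, orientation): joint-space move of the TCP to a pose.
- bot.line_to(position, velocity=150, ori=None): straight line of the TCP; ori=None keeps the orientation; velocity is the mean speed in mm/s.
- bot.move_joints(angles): joint-space move.
- bot.move_gripper(opening, force=None): finger opening in mm; force is the grip in N (None keeps the last); returns when the fingers have stopped.
- bot.pause(seconds).
- bot.solve_ik(position, orientation): joint angles nearest the present ones, or None.
- bot.read_state(): the state.
- bot.camera(name): name is "side" or "top" or "wrist"; returns the picture (384x512x3 uint8, red, green, blue); there is no depth.
- bot.get_calibration(name): a dict with "fx", "fy", "cx", "cy" (pixels), "view" (4x4, takes a point from world to camera coordinates); the wrist camera has in their place "T_tool_cam" (4x4, takes a point from camera to tool coordinates, whose origin is the TCP and whose axes are the flange's). Camera axes: x right, y up, looking along -z (the intrinsics and any distortion apply to the point x, -y, -z); pixel columns grow to the right and rows downward; lengths in mm; the calibration is good to about 2 mm. A picture is of the moment at which its call begins: read the wrist's pose just before it. get_calibration takes no time and is no camera call.
A pose or a line that the arm cannot do raises bot.Unreachable and nothing moves.
- bot.close_job(): hands the job in; it is judged then, once.
The state is a dict: "t": time; "joint_pos": joint angles; "qvel": joint speeds; "tau": joint torques, N m; "tcp_pos": TCP position; "eef_rot": TCP orientation; "contact_force": force on the tool from outside, world axes, zero at the start; "moment": the same for the moment, N m; "width": finger opening in mm; "finger_force": force on a finger pad.
Only numpy, scipy, OpenCV 4.12 (cv2) and the standard library are available. Lean on these libraries where they do the work, as an engineer would, in place of code of your own. Each camera call takes 0.05 s, during which the arm holds its last target. There are 200 camera calls.

## Working session

There is one attempt and no reset: what is moved stays moved. The work goes in short steps, each a Python script; the robot and the scene stay as the last script left them, time stands still between calls to the robot, and variables do not carry over. Pictures are saved under pics/ and viewed, at most 14 in all, crops included, and the job is handed in when it is done.

```bash
ls; mkdir -p pics; python3 - <<'E'
from plant import bot
import cv2, numpy as np
np.set_printoptions(precision=3,suppress=True)
for n in("side","top","wrist"):
    cv2.imwrite(f"pics/{n}0.png",bot.camera(n)[:,:,::-1]); print(n,bot.get_calibration(n))
print(bot.read_state())
E
```

```text
pics
side {'fx': 428.89669529453016, 'fy': 428.89669529453016, 'cx': 255.95798068962736, 'cy': 194.11558082686943, 'view': array([[   0.994,   -0.11 ,    0.015, -563.413],
       [   0.064,    0.679,    0.731,  -72.794],
       [  -0.091,   -0.726,    0.682, -956.487],
       [   0.   ,    0.   ,    0.   ,    1.   ]])}
top {'fx': 460.40738040071915, 'fy': 460.40738040071915, 'cx': 261.655049031694, 'cy': 191.59629553088084, 'view': array([[    0.012,    -1.   ,    -0.019,    29.862],
       [    0.985,     0.008,     0.173,  -552.289],
       [   -0.173,    -0.021,     0.985, -1132.422],
       [    0.   ,     0.   ,     0.   ,     1.   ]])}
wrist {'fx': 318.10766655246516, 'fy': 318.10766655246516, 'cx': 255.65663064602535, 'cy': 194.99348973720276, 'T_tool_cam': array([[   0.001,    0.955,    0.297,   80.796],
       [   1.   ,   -0.001,   -0.   ,    0.771],
       [  -0.   ,    0.297,   -0.955, -184.876],
       [   0.   ,    0.   ,    0.   ,    1.   ]])}
{'t': 0.15, 'joint_pos': array([ 1.627,  0.359,  0.011, -0.   , -1.224, -0.288]), 'qvel': array([-0.001, -0.003,  0.004, -0.   , -0.   , -0.002]), 'tau': array([ -0.002, -58.327,  29.329,   7.001,   0.009,  -0.   ]), 'tcp_pos': array([155.032, 656.543, 199.038]), 'eef_rot': array([ 0.993, -0.116,  0.   ,  0.001]), 'contact_force': array([ 0.288, -0.157, -0.375]), 'moment': array([0.015, 0.035, 0.027]), 'finger_force': 0.0, 'width': 87.67452415856057}
```

View pics/top0.png

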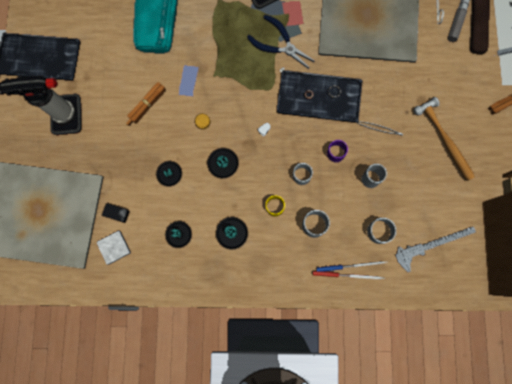

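View pics/side0.png

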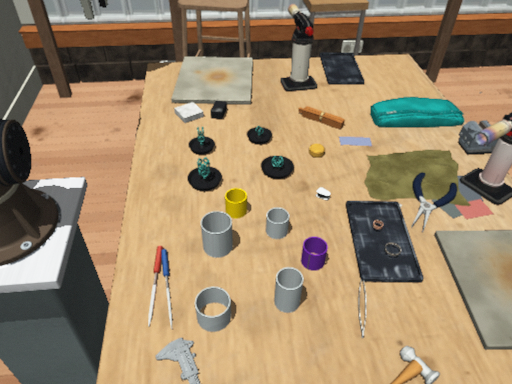

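Flask candidates in the top view are the grey tubes: (302,173) narrow short, (375,175) narrow tall, (316,222) wide tall and (382,230) wide short. The decoys are purple (337,151) and yellow (274,205). The trees are (169,173) narrow low, (178,234) narrow tall, (222,162) wide low and (231,232) wide tall; the side view agrees on heights. Next I'll get rough positions and check one with the wrist camera.

```bash
cat > h.py <<'E'
from plant import bot
import cv2, numpy as np
from scipy.spatial.transform import Rotation as R
np.set_printoptions(precision=2,suppress=True)
Q=[1,0,0,0]
def ray(name,st=None):
    c=bot.get_calibration(name)
    if name=="wrist":
        T=np.eye(4);T[:3,:3]=R.from_quat(st["eef_rot"]).as_matrix();T[:3,3]=st["tcp_pos"]
        W=T@c["T_tool_cam"]
    else: W=np.linalg.inv(c["view"])
    return c,W
def topoint(uv,z,name,st=None):
    c,W=ray(name,st); uv=np.atleast_2d(uv).astype(float)
    d=np.c_[(uv[:,0]-c["cx"])/c["fx"],-(uv[:,1]-c["cy"])/c["fy"],-np.ones(len(uv))]@W[:3,:3].T
    o=W[:3,3]; return (o+d*((z-o[2])/d[:,2])[:,None])[:,:2]
def topix(p,name,st=None):
    c,W=ray(name,st); q=np.linalg.inv(W)@np.r_[p,1]
    return np.array([c["cx"]+c["fx"]*q[0]/-q[2],c["cy"]-c["fy"]*q[1]/-q[2]])
# top-view pixel, height of the seen circle
OBJ=dict(ns=((302,173),50),nt=((375,175),76),wt=((316,222),76),ws=((382,230),50),
 NL=((169,173),14),NT=((178,234),14),WL=((222,162),14),WT=((231,232),14))
DIA=dict(ns=50,nt=50,wt=64,ws=64,NL=73,NT=73,WL=87,WT=87)
ROUGH={k:topoint(p,z,"top")[0] for k,(p,z) in OBJ.items()}
E
python3 - <<'E'
from h import *
for k,v in ROUGH.items(): print(k,v,np.hypot(*v))
x,y=ROUGH["WL"]
bot.move_ptp([x,y,230],Q)
x,y=(ROUGH["WL"]+ROUGH["WT"])/2
st=bot.read_state();im=bot.camera("wrist");print(st["t"],st["tcp_pos"],st["eef_rot"],st["joint_pos"])
for k in("WL","WT","NL","NT"):print(k,topix([*ROUGH[k],14],"wrist",st))
cv2.imwrite("pics/w1.png",im[:,:,::-1])
for k in ROUGH: print(k,bot.solve_ik([*ROUGH[k],40],Q) is not None)
E
```

```text
ns [601.21 -67.95] 605.0342104900906
nt [ 591.79 -249.  ] 642.0418945999427
wt [ 472.01 -100.29] 482.5462484408981
ws [ 456.29 -268.12] 529.2356967910148
NL [606.36 284.23] 669.6728844198601
NT [443.91 253.05] 510.96878754789583
WL [637.54 143.24] 653.4344099834026
WT [450.52 114.76] 464.9095540844966
2.65 [637.36 144.04 229.95] [ 1.  0. -0. -0.] [ 0.52  0.31  0.01 -0.   -1.27  1.05]
WL [255.65 161.8 ]
WT [275.02 288.7 ]
NL [147.75 185.11]
NT [180.15 292.48]
ns True
nt True
wt True
ws True
NL True
NT True
WL True
WT True
```

View pics/w1.png

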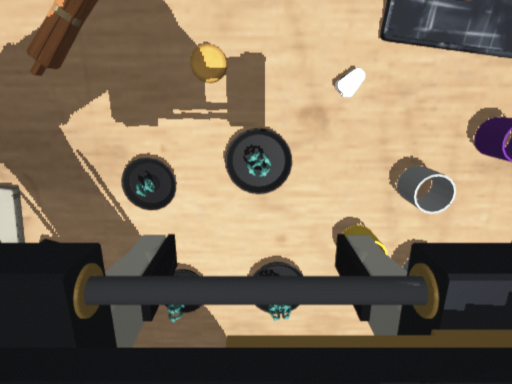

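View of the wide pair: the wide low base is at (258,160), the narrow low at (148,184), and the gripper hides rows below 240. Now one image per item at the same relative pose, so any calibration bias cancels.

```bash
python3 - <<'E'
from h import *
import pickle
D={};tiles=[]
for k in("WL","NL","NT","WT","wt","ws","nt","ns"):
    bot.move_ptp([*ROUGH[k],200],Q); bot.pause(0.15)
    st=bot.read_state(); im=bot.camera("wrist"); D[k]=(st,im)
    u,v=topix([*ROUGH[k],OBJ[k][1]],"wrist",st).astype(int); print(k,st["t"],u,v,st["tcp_pos"])
    u=256; tiles.append(cv2.resize(im[v-70:v+70,u-70:u+70],(200,200),interpolation=cv2.INTER_CUBIC))
pickle.dump(D,open("d.pkl","wb"))
cv2.imwrite("pics/tiles.png",np.vstack([np.hstack(tiles[:4]),np.hstack(tiles[4:])])[:,:,::-1])
E
```

```text
WL 3.1 255 167 [638.16 143.59 201.31]
NL 3.9333 254 167 [606.7  283.48 200.38]
NT 4.8333 255 167 [444.63 253.14 199.93]
WT 5.6417 255 167 [450.82 115.37 199.85]
wt 6.7083 255 180 [472.29 -99.28 200.02]
ws 7.6167 255 174 [ 456.66 -267.26  200.12]
nt 8.425 254 179 [ 591.35 -248.84  200.45]
ns 9.3833 253 173 [601.07 -68.95 200.07]
```

View pics/tiles.png

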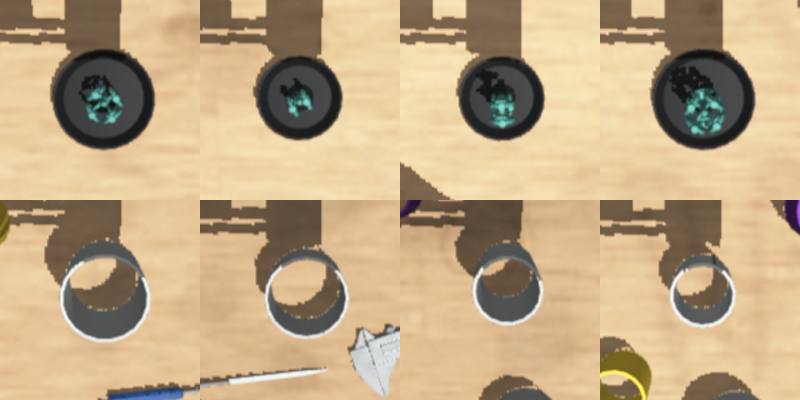

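```bash
cat >> h.py <<'E'
from scipy.optimize import least_squares
def locate(k,st,im):
    z=OBJ[k][1]; u,v=topix([*ROUGH[k],z],"wrist",st).astype(int)
    hsv=cv2.cvtColor(im,cv2.COLOR_RGB2HSV); m=np.zeros(im.shape[:2],np.uint8); cv2.circle(m,(u,v),62,255,-1)
    if k.islower():
        m&=((hsv[...,2]>150)&(hsv[...,1]<40)).astype(np.uint8)*255
        pts=cv2.findNonZero(m)[:,0]; r0=DIA[k]/2-1.2
    else:
        m&=(hsv[...,2]<85).astype(np.uint8)*255
        m=cv2.morphologyEx(m,cv2.MORPH_OPEN,np.ones((3,3),np.uint8))
        c=max(cv2.findContours(m,cv2.RETR_EXTERNAL,cv2.CHAIN_APPROX_NONE)[0],key=cv2.contourArea)
        pts=cv2.convexHull(c)[:,0]; r0=DIA[k]/2
    P=topoint(pts,z,"wrist",st)
    f=least_squares(lambda a:np.hypot(*(P-a[:2]).T)-a[2],[*ROUGH[k],r0],loss="soft_l1",f_scale=1.)
    return f.x[:2],f.x[2]-r0,np.abs(f.fun).mean(),len(P)
E
python3 - <<'E'
from h import *
import pickle
D=pickle.load(open("d.pkl","rb"));pos={}
for k,(st,im) in D.items():
    p,dr,e,n=locate(k,st,im); pos[k]=p.tolist(); print(k,p,p-ROUGH[k],"dr",dr,e,n)
import json; json.dump(pos,open("pos.json","w"))
E
```

```text
WL [638.26 139.95] [ 0.72 -3.29] dr -1.446358710168532 0.23421384670172052 34
NL [608.19 283.53] [ 1.83 -0.7 ] dr -1.4791386411794676 0.2004166444356419 32
NT [445.84 251.16] [ 1.93 -1.89] dr -1.6259814055981394 0.2552598508170334 30
WT [450.76 111.76] [ 0.24 -2.99] dr -1.5468309857359799 0.24816454779685265 33
wt [ 473.15 -103.5 ] [ 1.14 -3.22] dr -0.42043411133686703 0.6929110456826894 377
ws [ 435.78 -277.8 ] [-20.51  -9.69] dr 10.816448423263527 8.563231777650728 762
nt [ 599.01 -255.01] [ 7.22 -6.02] dr -0.3705713102724175 0.680797243103338 260
ns [605.85 -71.82] [ 4.64 -3.87] dr -0.3554681332612759 0.7783791726463184 306
```

```bash
sed -i 's/(u,v),62,255/(u,v),46 if k.islower() else 62,255/' h.py; python3 - <<'E'
from h import *
import json,pickle
pos=json.load(open("pos.json"));D=pickle.load(open("d.pkl","rb"))
for k in("wt","ws","nt","ns"):
    p,dr,e,n=locate(k,*D[k]); pos[k]=p.tolist(); print(k,p,dr,e,n)
json.dump(pos,open("pos.json","w"))
for k in("ns","WT"):
    ROUGH[k]=np.array(pos[k])
    bot.move_ptp([*pos[k],200],[0,1,0,0]); bot.pause(0.2)
    st=bot.read_state();im=bot.camera("wrist"); p,dr,e,n=locate(k,st,im)
    print(k,st["t"],"half diff",(np.array(pos[k])-p)/2,dr,e,n,st["joint_pos"])
    cv2.imwrite(f"pics/r{k}.png",im[:,:,::-1])
E
```

```text
wt [ 473.15 -103.5 ] -0.42043411133686703 0.6929110456826894 377
ws [ 458.21 -272.96] -0.3909264479966623 0.6565493336616793 315
nt [ 599.01 -255.01] -0.3705713102724175 0.680797243103338 260
ns [605.85 -71.82] -0.3554681332612759 0.7783791726463184 306
ns 12.275 half diff [ 0.2  -0.06] -0.2891997462688849 0.7729785289365523 366 [ 0.2   0.25 -0.14 -0.   -1.18 -1.77]
WT 13.475 half diff [ 0.04 -0.12] -1.2860047483220214 0.28651938644002417 37 [ 0.67  0.01 -0.43  0.   -1.14 -2.24]
```

```bash
cat >> h.py <<'E'
import json
pos=json.load(open("pos.json"))
def go(p,v):
    """line, then correct the standing error once"""
    p=np.array(p,float); bot.line_to(p.tolist(),v); bot.pause(0.1)
    return bot.read_state()
def carry(f,b):
    g=47 if f[1]=="t" else 28; F=np.array(pos[f]); B=np.array(pos[b])
    bot.move_gripper(88); bot.move_ptp([*F,150],Q)
    bot.line_to([*F,g+25],150); st=go([*F,g],60); print("at",st["tcp_pos"]-[*F,g])
    bot.move_gripper(30,force=30); st=bot.read_state(); zg=st["tcp_pos"][2]; print("grip",st["width"],st["finger_force"])
    bot.line_to([*F,175],200); bot.line_to([*B,175],300); bot.pause(0.15)
    st=bot.read_state(); e=st["tcp_pos"][:2]-B; print("err",e,"w",st["width"],"F",st["contact_force"]); C=B-e
    bot.line_to([*C,zg+45],150); bot.line_to([*C,zg+11],60); bot.pause(.1)
    st=bot.read_state(); f0=st["contact_force"][2]; print("above floor",st["tcp_pos"]-[*B,zg+11])
    for z in np.arange(9,2,-1.):
        bot.line_to([*C,zg+z],30); st=bot.read_state()
        if st["contact_force"][2]-f0>4: break
    print("seat rim z",st["tcp_pos"][2]-zg,"cmd",z,"dF",st["contact_force"][2]-f0,st["contact_force"])
    bot.move_gripper(86); bot.pause(.1); bot.line_to([*C,175],180)
    print("t",bot.read_state()["t"])
E
python3 - <<'E'
from h import *
carry("wt","WT")
bot.move_ptp([pos["WT"][0]+60,pos["WT"][1],230],Q);bot.pause(.1)
for n in("wrist","side"):cv2.imwrite(f"pics/a_{n}.png",bot.camera(n)[:,:,::-1])
cv2.imwrite("pics/a.png",np.hstack([cv2.imread("pics/a_wrist.png")[40:240,100:460],cv2.imread("pics/a_side.png")[100:300,130:380]]))
E
```

```text
at [0.23 0.01 0.17]
grip 61.27445606647411 30.003516767174006
err [-0.2  -0.99] w 61.44707267107229 F [-0.39 -0.21 -2.16]
above floor [0.47 1.15 0.27]
seat rim z 5.805600470130358 cmd 5.0 dF 10.051111379450465 [-2.53  0.63  7.1 ]
t 24.8583
```

View pics/a.png

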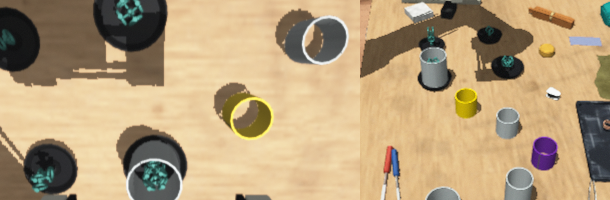

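The wide tall flask stands in the wide tall base, seated at rim z 5.8 mm (crop at (155,180)). Next are the other three, with a longer settle before correcting.

```bash
sed -i 's/bot.pause(0.15)$/bot.pause(0.5)/; s/line, then correct the standing error once/line, settle, state/' h.py; python3 - <<'E'
from h import *
carry("ws","WL")
carry("nt","NT")
E
```

```text
at [ 0.17 -0.09  0.14]
grip 30.488061830358344 0.0
err [-0.03 -0.11] w 30.04373859970053 F [ 0.68 -0.52  0.32]
above floor [0.38 0.25 0.37]
seat rim z 2.900195648566097 cmd 3.0 dF 0.2846491247476482 [ 1.12 -0.98  0.59]
t 38.3
at [ 0.25 -0.1   0.24]
grip 47.41570356970779 30.004804339259863
err [ 0.05 -0.09] w 47.164313908280285 F [ 0.34 -0.62 -1.32]
above floor [0.19 0.31 0.3 ]
seat rim z 5.726431818111941 cmd 5.0 dF 6.186243237029275 [-1.04 -0.21  5.03]
t 49.8667
```

The wide short grasp missed (width 30), and my script carried on empty. I need to look at the flask and the wide low wax.

```bash
python3 - <<'E'
from h import *
cv2.imwrite("pics/b_side.png",cv2.resize(bot.camera("side")[80:360,110:410],None,fx=2,fy=2,interpolation=cv2.INTER_CUBIC)[:,:,::-1])
x,y=ROUGH["ws"]; bot.move_ptp([*pos["WL"],200],Q); bot.pause(.2); st=bot.read_state(); im=bot.camera("wrist"); print(locate("WL",st,im),pos["WL"])
a=im[60:240,100:400]
bot.move_ptp([x+30,y,200],Q); bot.pause(.2); st=bot.read_state(); im2=bot.camera("wrist")
import pickle; pickle.dump((st,im2),open("ws.pkl","wb"))
cv2.imwrite("pics/b_w.png",np.hstack([a,im2[60:240,100:400]])[:,:,::-1]); print(st["t"])
E
```

```text
(array([638.27, 140.03]), np.float64(-1.38327598472749), np.float64(0.1677743251257052), 38) [638.2616443686348, 139.94682744934195]
52.8583
```

View pics/b_side.png

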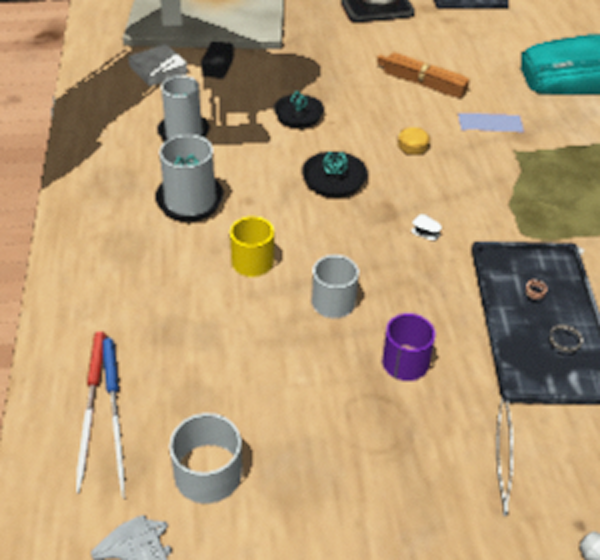

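View pics/b_w.png

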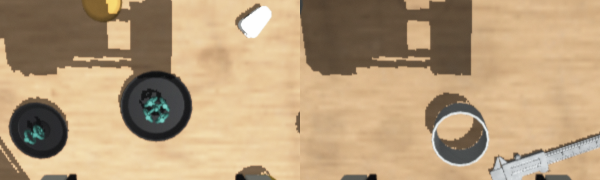

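The tree on the wide low base has not moved and still looks whole. The flask is upright in the second crop at about (461,138). The pads only caught its top rim, so I'll grip the short ones lower (fingertips at 18 mm) and stop if a grip misses.

```bash
python3 - <<'E'
s=open("h.py").read()
s=s.replace('else 28;','else 18;').replace('    bot.line_to([*F,175],200); bot','    assert st["width"]>44,"missed"\n    bot.line_to([*F,175],200); bot')
s=s.replace('    st=bot.read_state(); e=','    st=bot.read_state(); assert st["width"]>44,"dropped"\n    e=')
open("h.py","w").write(s)
E
python3 - <<'E'
from h import *
import pickle
r=locate("ws",*pickle.load(open("ws.pkl","rb"))); print(r,pos["ws"])
assert r[2]<1 and abs(r[1])<1
pos["ws"]=r[0].tolist(); json.dump(pos,open("pos.json","w"))
carry("ws","WL")
E
```

```text
(array([ 458.09, -273.08]), np.float64(-0.2620363981556366), np.float64(2.066240888383301), 416) [458.2093130884302, -272.9558709058996]Traceback (most recent call last):
  File "<stdin>", line 4, in <module>
AssertionError
```

```bash
python3 - <<'E'
from h import *
try: carry("ws","WL")
except AssertionError as e:
    print(e,bot.read_state())
    for n in("wrist","side"):cv2.imwrite(f"pics/c_{n}.png",bot.camera(n)[:,:,::-1])
E
```

```text
at [ 0.19 -0.07  0.13]
grip 62.58529683512383 30.00039082020521
err [ 0.   -0.12] w 62.866644075094946 F [-0.2   0.12 -1.7 ]
above floor [0.35 0.24 0.38]
seat rim z 5.988351657397864 cmd 5.0 dF 6.753465374907215 [-2.55 -0.28  5.37]
t 63.3833
```

Gripped and seated at rim z 6.0. Last one, then a check.

```bash
python3 - <<'E'
from h import *
try: carry("ns","NL")
except AssertionError as e: print(e)
st=bot.read_state()
bot.move_ptp([470,-60,260],Q); bot.pause(.2)
cv2.imwrite("pics/d.png",cv2.resize(bot.camera("side")[90:290,130:330],None,fx=3,fy=3,interpolation=cv2.INTER_CUBIC)[:,:,::-1])
cv2.imwrite("pics/e.png",cv2.resize(bot.camera("top")[130:260,140:280],None,fx=4,fy=4,interpolation=cv2.INTER_CUBIC)[:,:,::-1])
print(bot.read_state()["t"])
E
```

```text
at [ 0.25 -0.02  0.19]
grip 48.15121651614018 30.0000777002424
err [ 0.07 -0.22] w 47.90616208674896 F [ 0.06  0.66 -0.56]
above floor [0.27 0.43 0.42]
seat rim z 5.957141052595315 cmd 5.0 dF 5.864807968137417 [-1.92 -0.59  5.  ]
t 74.425
76.1417
```

View pics/d.png

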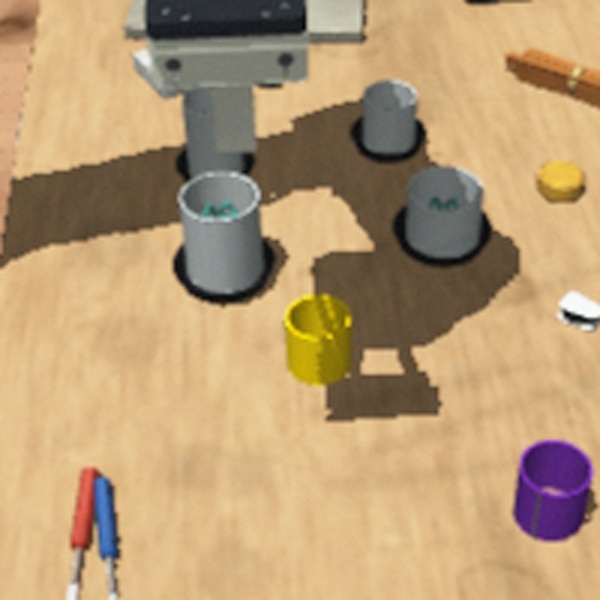

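View pics/e.png

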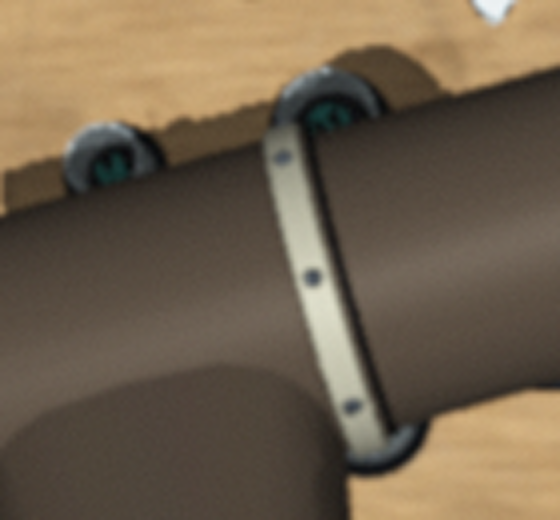

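All four flasks stand upright inside their collars in the side view, at (215,130), (220,230), (390,120) and (443,215). The top view shows the two low waxes centred in theirs. Only the image of the gripper overlaps one flask; the gripper itself is high above and clear.

```bash
python3 - <<'E'
from h import *
s=bot.read_state(); print(s["tcp_pos"],s["contact_force"],s["t"]); print(bot.close_job())
E
```

```text
[470.26 -59.53 259.63] [ 0.67  0.31 -0.1 ] 76.1417
the job is handed in; nothing more can be done
None
```

All four flasks are seated on their matching bases (rim about 6 mm up, at the floor) and released, and the job was handed in at 76 s; one missed grasp on the wide short flask lowered the empty gripper around the wide low wax, but I saw no contact force, movement or visible damage.

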